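# Tip a slide carrier over on the turn-over stand

## Task

The flat slide carrier lies slide-side up on the stand's high deck. Push it off the deck's edge so that its front edge drops into the trough and stops against the trough's far wall, keep pushing its raised rear edge until it tips up and flips over onto the low bed, then push it flush and square against the end fence, lying flat with the slide side down and not sticking out over the sides of the bed. Only push it with the fingertips, never pick it up or carry it, and leave the other things on the bench where they stand.

Things in the scene. Friction and masses are not known exactly. Their poses are not given: they have to be found in the camera images.
- carrier: slide carrier: loose flat dark steel plate 100 (x) x 60 (y) x 5 (z) mm, about 80 g, slippery (friction about 0.3 on everything). Origin at its centre; +z is the face with a glass slide and its white paper end (up at the start), the back shows only a small dark window; +x points to the front edge, nearer the trough at the start. Starts up to 0.25 rad out of square on the deck.
- carrier_front (a point): middle of the carrier's front edge (half thickness), 50 mm along +x from its origin; the edge that goes down into the trough
- carrier_rear (a point): middle of the carrier's rear edge (half thickness), 50 mm along -x from its origin; the edge that is pushed on the deck and swings over
- stand: turn-over stand, fixed, 343 mm long (x), 130 mm wide (y), grey plastic with aluminium tops, no side rails. Origin at bench level, mid-width, under the top edge of the trough's far wall; +x is the direction of pushing (roughly to the robot's left), z up. Along x: high deck -216 to -66 mm, trough -66 to 0, low bed 0 to 115, end fence 115 to 127 mm.
- deck_edge (a point): middle of the high deck's edge above the trough; the deck's top is 61 mm above the bench and ends there in a sheer drop. Pushed slowly, the carrier tips nose-down once its centre is past this edge, then leans on the edge at about 40 degrees with its front edge in the trough and its rear edge standing up over the deck.
- trough_wall (a point): middle of the top edge (lip) of the trough's far wall, 20 mm above the bench, level with the low bed. The trough is 66 mm wide, its floor 6 mm above the bench, so this wall is 14 mm high. Pushed past upright the carrier falls over it onto the low bed, its near edge overhanging the trough by some 20 to 35 mm, short of the fence.
- fence_foot (a point): middle of the foot of the end fence's near face, on the low bed (20 mm above the bench); a plain steel bar across the whole width that stands 12 mm above the bed
- timer: digital bench timer, white wedge 52x62x34 mm, loose bystander, origin at the centre of its underside; leave it
- oil_bottle: small amber bottle with black cap, diameter 26, height 62 mm, loose bystander, origin at the centre of its underside; leave it
- petri_1: flat round petri dish, diameter 64, about 12 mm high, loose bystander, origin at the centre of its underside; leave it
- marker_1: marker pen lying down, 131 mm long, 14 mm thick, loose bystander, origin at the centre of its underside; leave it
- jar_2: white screw-cap jar, diameter 46, height 70 mm, loose bystander, origin at the centre of its underside; leave it
- tape_roll: roll of label tape lying flat, diameter 57, height 18 mm, loose bystander, origin at the centre of its underside; leave it
There are look-alikes about, which are no part of the job. Of the things that look like the carrier, the larger one is meant.

How it is judged:
By the outcome, as a careful person would: the job done as asked, in the order asked, and still so for the second after the job is handed in, with the robot touching nothing.
It also fails if it takes over 48 s, if anything falls off the work surface, if the arm or the gripper's body presses on something with over 40 N, if the wrist force passes 120 N, or if a joint passes its speed limit or range.

## Robot

A 6-joint arm with a two-finger parallel gripper is mounted at the origin on a cart in front of the work surface, level with it; the furniture and walls round the work are solid. World frame = base frame: x ahead of the robot, y to its left, z up, the work surface at z = 0. Lengths are in mm, angles in rad, forces in N, time in s.
With the tool pointing down it reaches from about 150 to 775 mm from the base axis. Payload 6.1 kg.
Tool frame: the origin (TCP) lies between the finger pads; the fingertips stand 8 mm ahead of it and the grasp point (between the pads) lies 11 mm behind it; z points along the fingers, y is the line along which they close (so a half turn about z gives the same grasp; the last joint's range is limited). The gripper opens to 85 mm and grips with 20 to 120 N. Pads are 22 mm wide; open, the fingers measure 114 mm over their backs; the gripper's body (76 mm by 85 mm) begins 54 mm behind the grasp point. The pads swing forward as they close: fully open they stand 13 mm farther back than shut.
Start: joints at [-1.216, 0.126, -0.04, 1.405, 0, 1.571], TCP at [182.379, -492.287, 239.295] pointing down, gripper open.
Joint ranges: [-2.72, 2.72], [-0.95, 1.95], [-1.27, 1.35], [-1.78, 2.02], [-1.46, 1.47], [-3.14, 3.14]. Speed limits (rad/s): [2.39, 2.39, 3.01, 3.14, 3.14, 3.14].

## Interface

Orientations are given as a rotation vector (axis times angle).
In Python, from rig import robot, imaging gives the robot as it stands. The module is installed in compiled form; this text tells all that it offers.
- The arm moves only by the tool apply_moves, never from a script. Its argument "commands" is text: rows parted by semicolons, each of 6 numbers parted by spaces: the shift along the tool's x, y, z each as a share of 0.08 m, from -1 to 1, then the turn, a rotation vector about the tool's x, y, z each as a share of pi rad, from -1 to 1. A call has 1 to 5 rows; each row is the pose to reach, as a shift and turn from the pose commanded when the call began, along the tool's axes at that moment, turning the shorter way round; what a row does not reach only later rows make up. A row lasts 1/10 s, in which the tool goes at most 50 mm and 8.59 degrees, less where a joint would pass 70% of its speed; a pose out of reach is approached as far as the arm can. A call with a number of a shift or a turn outside -1 to 1 is refused whole. A call with a gripper value outside its range is refused whole. "hand" is the gripper's target within -1 to 1 (fully open at 1, half-way at 0, shut at -1), set as the call begins (left out, the last holds). The fingers move at their own pace and stop on an object; "newtons" is the grip in N (left out, the last holds). Time passes only in rows, so rows that repeat a pose let the fingers close. It gives the time, the measured TCP pose, the force, the opening and the grip force at its end, in the units of the state.
- robot.get_obs(): the state, without advancing time (a new reading comes with each control period).
- imaging.get_image(name): name is "side" or "top"; returns the picture (420x560x3 uint8, red, green, blue); there is no depth.
- imaging.camera_params(name): a dict with "fx", "fy", "cx", "cy" (pixels), "R" (3x3) and "t" (3): a world point X has camera coordinates R X + t. Camera axes: x right, y down, z forward; pixel columns grow to the right and rows downward; lengths in mm; the calibration is good to about 2 mm. A picture is of the moment at which its call begins. camera_params takes no time and is no camera call.
- robot.close_job(): hands the job in; it is judged then, once.
The state is a dict: "time_s": time; "joint_pos": joint angles; "dq": joint speeds; "effort": joint torques, N m; "position": TCP position; "ee_rot": TCP orientation; "ft_force": force on the tool from outside, world axes, zero at the start; "ft_torque": the same for the moment, N m; "width": finger opening in mm; "grip_force": force on a finger pad.
Only numpy, scipy, OpenCV 4.12 (cv2) and the standard library are available. Lean on these libraries where they do the work, as an engineer would, in place of code of your own. Each camera call takes 0.05 s, during which the arm holds its last target. There are 200 camera calls.

## Working session

There is one attempt and no reset: what is moved stays moved. The work goes in short steps, Python scripts to look and compute and a tool call to move; the robot and the scene stay as the last step left them, time stands still between calls to the robot, and variables do not carry over. Pictures are saved under pics/ and viewed, at most 10 in all, crops included, and the job is handed in when it is done.

Besides the shell and the picture viewer there is one more tool, called as name(argument=value, ...) on one line, values as JSON. apply_moves: Moves the arm, as the interface text tells. Its arguments: {"type":"object","properties":{"commands":{"type":"string"},"hand":{"type":"number"},"newtons":{"type":"number"}},"required":["commands"]}

```bash
mkdir -p pics; python3 - <<'E'
from rig import robot, imaging
import cv2,numpy as np
for n in("top","side"):
    cv2.imwrite(f"pics/{n}0.png",cv2.cvtColor(imaging.get_image(n),cv2.COLOR_RGB2BGR))
    p=imaging.camera_params(n);print(n,p["fx"],p["cx"],p["cy"],np.round(p["R"],3).tolist(),np.round(p["t"]), np.round(-np.array(p["R"]).T@p["t"]))
print(robot.get_obs())
E
```

```text
top 453.2737999804388 290.09359783642543 210.59249649399248 [[0.041, -0.999, -0.004], [-0.972, -0.039, -0.233], [0.233, 0.014, -0.973]] [-48. 515. 899.] [293. -40. 994.]
side 420.8696557371139 276.3389491360126 212.52340480515437 [[0.889, -0.458, -0.009], [-0.352, -0.671, -0.653], [0.293, 0.583, -0.758]] [-469.  205.  779.] [ 261. -531.  720.]
{'time_s': 0.1, 'joint_pos': array([-1.21598809e+00,  1.26322726e-01, -4.04360797e-02,  1.40543616e+00,
       -2.12022996e-05,  1.57077559e+00]), 'dq': array([-0.0001657 , -0.00252426,  0.00159127,  0.00148806,  0.00027614,
       -0.00099387]), 'effort': array([-1.62619661e-03, -4.36900914e+01,  3.53608668e+01,  1.35924818e-02,
       -1.50486198e-04, -2.75203706e-05]), 'position': array([ 182.26586954, -491.98043696,  238.63722629]), 'ee_rot': array([-3.09092854e+00, -5.54202436e-01,  4.20288404e-04]), 'ft_force': array([0.17906445, 0.40344585, 0.41180168]), 'ft_torque': array([ 0.04136621, -0.02729115, -0.01064721]), 'grip_force': 0.0, 'width': 85.44336904999606}
```

View pics/top0.png

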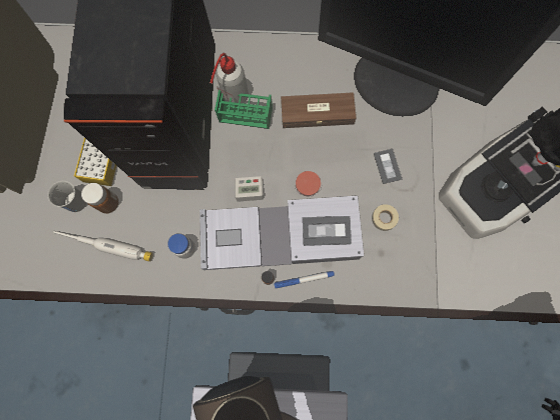

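View pics/side0.png

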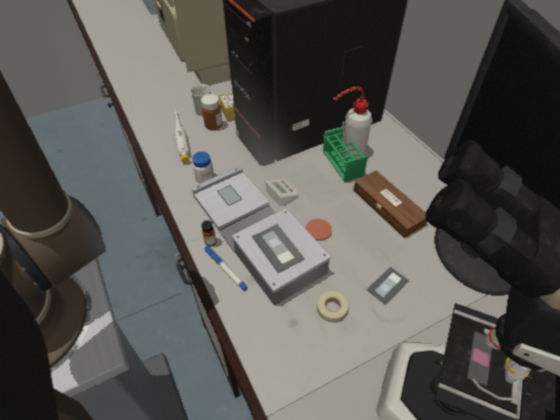

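```bash
python3 - <<'E'
import cv2
a=cv2.imread("pics/top0.png")[170:300,190:380]
cv2.imwrite("pics/c0.png",cv2.resize(a,None,fx=4.2,fy=4.2,interpolation=cv2.INTER_CUBIC))
E
```

```text
(no output)
```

View pics/c0.png

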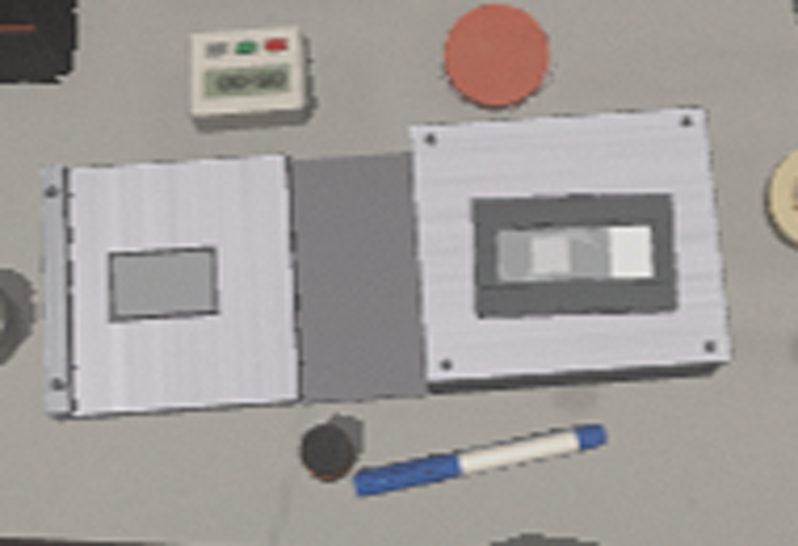

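```bash
cat >h.py <<'E'
import numpy as np
from rig import imaging
def px2w(n,uv,z):
    p=imaging.camera_params(n);R=np.array(p["R"]);t=np.array(p["t"])
    C=-R.T@t;o=[]
    for u,v in uv:
        d=R.T@[(u-p["cx"])/p["fx"],(v-p["cy"])/p["fy"],1]
        o.append((C+d*(z-C[2])/d[2])[:2])
    return np.array(o)
def crop(uv,x=190,y=170,s=4.2): return [(x+(u+.5)/s-.5,y+(v+.5)/s-.5) for u,v in uv]
E
python3 - <<'E'
from h import *
np.set_printoptions(precision=1,suppress=True)
D=px2w("top",crop([(410,127),(428,380),(706,108),(728,360)]),61)
B=px2w("top",crop([(288,155),(299,402)]),20);F=px2w("top",crop([(68,168),(76,412)]),26)
C=px2w("top",crop([(472,199),(673,194),(677,312),(477,318)]),66)
print("deck",D,"lip",B,"fence",F,"car",C,C.mean(0))
ex=(D[0]+D[1]-D[2]-D[3]);ex2=(F.mean(0)-D[2:].mean(0))
for e in(ex,ex2):print(np.linalg.norm(e),np.arctan2(e[1],e[0]))
th=np.arctan2(ex2[1],ex2[0]);e=np.array([np.cos(th),np.sin(th)]);l=np.array([-e[1],e[0]])
for P,o in((D[:2].mean(0),-66),(D[2:].mean(0),-216),(B.mean(0),0),(F.mean(0),115)):print(P-o*e)
O=np.mean([P-o*e for P,o in((D[:2].mean(0),-66),(D[2:].mean(0),-216),(B.mean(0),0),(F.mean(0),115))],0)
print("O",O,"th",th,"carrier in stand",[(c-O)@np.array([e,l]).T for c in C])
for g in(C[0]-C[1],C[3]-C[2]):print("car ang",np.arctan2(g[1],g[0])-th)
for nm,uv,z in(("bottle",[(328,452)],62),("marker",[(360,484),(600,436)],7),("petri",[(497,55)],12)):print(nm,(px2w("top",crop(uv),z)-O)@np.array([e,l]).T)
E
```

```text
deck [[ 539.6  -20.3]
 [ 411.6  -34.7]
 [ 555.6 -170. ]
 [ 427.5 -181.7]] lip [[532.6  44.2]
 [402.9  31. ]] fence [[519.5 158.3]
 [392.5 143.4]] car [[ 502.4  -53. ]
 [ 509.  -153.2]
 [ 449.5 -155.8]
 [ 442.5  -57.5]] [ 475.9 -104.9]
298.3998786918535 1.6778989356367324
328.6555433256989 1.6792964460390734
[468.5  38.1]
[468.2  38.9]
[467.7  37.6]
[468.4  36.5]
O [468.2  37.8] th 1.6792964460390734 carrier in stand [array([-93.9, -24.2]), array([-194.2,  -19.9]), array([-190.4,   39.5]), array([-92. ,  35.8])]
car ang -0.04252220096752368
car ang -0.03746445954641353
bottle [[-15.   95.9]]
marker [[ -27.9  108.2]
 [-152.8   92.1]]
petri [[-115.2 -114.4]]
```

apply_moves(commands="0.4 -0.2 0 0 0 -0.046; 0.8 -0.4 0 0 0 -0.092; 1 -0.5 0 0 0 -0.138; 1 -0.5 0 0 0 -0.184; 1 -0.5 0 0 0 -0.23", hand=-0.6, newtons=40)

```text
time_s: 0.6
position: [243.9, -426.2, 239.0]
ee_rot: [-2.69, -1.621, 0.0]
ft_force: [-0.3, 0.5, 0.3]
width: 17.1
grip_force: 0.0
```

apply_moves(commands="0.4 0.1 0 0 0 -0.045; 0.8 0.2 0 0 0 -0.09; 1 0.3 0 0 0 -0.135; 1 0.3 0 0 0 -0.1914; 1 0.3 0 0 0 -0.1914")

```text
time_s: 1.1
position: [302.8, -367.3, 239.0]
ee_rot: [-2.094, -2.341, -0.0]
ft_force: [-0.4, 0.0, 0.4]
width: 17.2
grip_force: 0.0
```

```bash
cat >>h.py <<'E'
from rig import robot
from scipy.spatial.transform import Rotation as Ro
O=np.array([468.2,37.8]);TH=1.6793;e=np.array([np.cos(TH),np.sin(TH)]);l=np.array([-e[1],e[0]])
def st(): # stand-frame TCP and needed move
    o=robot.get_obs();p=o["position"];R=Ro.from_rotvec(o["ee_rot"])
    return o,np.r_[(p[:2]-O)@e,(p[:2]-O)@l,p[2]],R
def to(x,y,z):
    o,s,R=st();d=np.r_[O+x*e+y*l,z]-o["position"]
    G=np.column_stack([np.r_[e,0],np.r_[-l,0],[0,0,-1]])
    print("t",o["time_s"],"stand",s.round(1),"F",o["ft_force"].round(1),"w",round(o["width"],1),
     "shift",(R.inv().apply(d)/80).round(3),"turn",((R.inv()*Ro.from_matrix(G)).as_rotvec()/np.pi).round(4))
E
python3 -c "
from h import *
to(-222,9,100)"
```

```text
t 1.1 stand [-384.9  208.3  239. ] F [-0.4  0.   0.4] w 17.2 shift [2.029 2.496 1.737] turn [-0.0001 -0.0002  0.0008]
```

apply_moves(commands="0.3 0.4 0 0 0 0; 0.6 0.8 0 0 0 0; 0.8 1 0 0 0 0")

```text
time_s: 1.4
position: [376.2, -294.7, 238.9]
ee_rot: [-2.102, -2.335, -0.001]
ft_force: [0.4, -0.7, 0.6]
width: 16.9
grip_force: 0.0
```

apply_moves(commands="0.3 0.4 0.2 0 0 0; 0.6 0.8 0.4 0 0 0; 0.8 1 0.6 0 0 0; 0.8 1 0.8 0 0 0")

```text
time_s: 1.8
position: [449.1, -221.7, 174.2]
ee_rot: [-2.098, -2.337, -0.001]
ft_force: [-0.4, -0.8, -0.6]
width: 16.9
grip_force: 0.0
```

apply_moves(commands="0.2 0.25 0.4 0 0 0; 0.42 0.49 0.8 0 0 0; 0.42 0.49 0.8 0 0 0;0.42 0.49 0.8 0 0 0")

```text
time_s: 2.2
position: [482.5, -185.7, 110.6]
ee_rot: [-2.099, -2.335, 0.002]
ft_force: [0.3, 0.0, 0.7]
width: 16.9
grip_force: 0.0
```

```bash
python3 -c "
from h import *
to(-215,9,72)
import cv2
a=cv2.cvtColor(imaging.get_image('side'),cv2.COLOR_RGB2BGR)[150:330,170:390]
cv2.imwrite('pics/s1.png',cv2.resize(a,None,fx=3.3,fy=3.3,interpolation=cv2.INTER_CUBIC))"
```

```text
t 2.2 stand [-223.7   10.   110.6] F [0.3 0.  0.7] w 16.9 shift [0.109 0.013 0.483] turn [-0.0007 -0.0002 -0.0006]
```

View pics/s1.png

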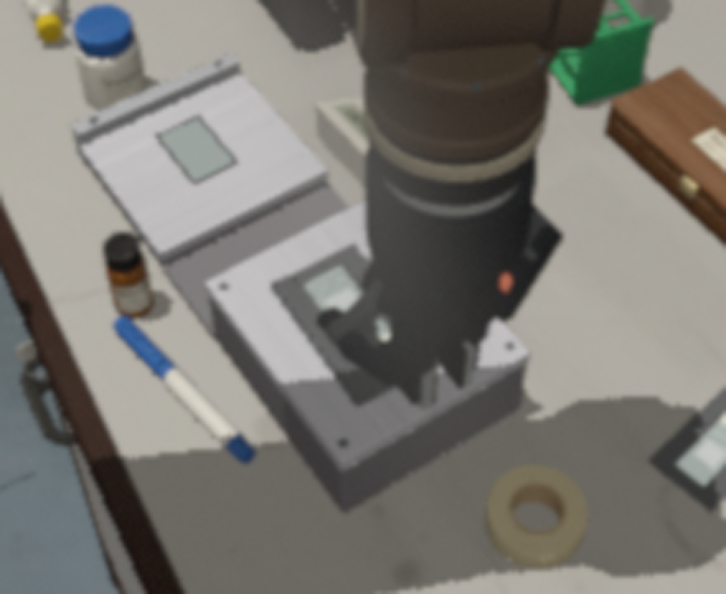

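apply_moves(commands="0.07 0.01 0.2 0 0 0; 0.07 0.01 0.4 0 0 0; 0.07 0.01 0.45 0 0 0; 0.07 0.01 0.45 0 0 0")

```text
time_s: 2.65
position: [483.2, -180.9, 76.0]
ee_rot: [2.1, 2.336, 0.0]
ft_force: [0.1, 0.4, 0.3]
width: 17.1
grip_force: 0.0
```

apply_moves(commands="0 0 0.0125 0 0 0; 0 0 0.025 0 0 0;0 0 0.025 0 0 0")

```text
time_s: 2.95
position: [483.7, -180.4, 73.9]
ee_rot: [2.098, 2.337, 0.0]
ft_force: [-0.4, -0.3, -0.6]
width: 17.3
grip_force: 0.0
```

apply_moves(commands="0 0 0.0125 0 0 0; 0 0 0.025 0 0 0;0 0 0.025 0 0 0")

```text
time_s: 3.25
position: [483.3, -180.1, 71.2]
ee_rot: [-2.098, -2.338, 0.0]
ft_force: [0.0, -0.0, -0.5]
width: 17.5
grip_force: 0.0
```

apply_moves(commands="0 0 0.0125 0 0 0; 0 0 0.0125 0 0 0")

```text
time_s: 3.45
position: [483.3, -180.1, 70.1]
ee_rot: [-2.098, -2.338, 0.0]
ft_force: [0.2, 0.2, -0.2]
width: 17.3
grip_force: 0.0
```

apply_moves(commands="0 0 0.0125 0 0 0; 0 0 0.0125 0 0 0")

```text
time_s: 3.65
position: [483.4, -180.1, 69.3]
ee_rot: [2.098, 2.338, 0.0]
ft_force: [0.3, 0.4, 0.7]
width: 17.1
grip_force: 0.0
```

apply_moves(commands="0 0 0.0125 0 0 0; 0 0 0.0125 0 0 0")

```text
time_s: 3.85
position: [483.5, -180.2, 69.2]
ee_rot: [2.098, 2.338, 0.0]
ft_force: [-2.2, 1.0, 7.2]
width: 17.2
grip_force: 3.6
```

apply_moves(commands="0 0 0.0125 0 0 0; 0 0 0.0125 0 0 0")

```text
time_s: 4.05
position: [483.5, -180.1, 69.1]
ee_rot: [2.098, 2.337, 0.001]
ft_force: [-5.2, 2.1, 13.9]
width: 17.2
grip_force: 6.9
```

apply_moves(commands="0 0 -0.045 0 0 0; 0.07 0 -0.045 0 0 0; 0.14 0 -0.045 0 0 0; 0.19 0 -0.045 0 0 0; 0.24 0 -0.045 0 0 0")

```text
time_s: 4.55
position: [481.1, -160.5, 70.6]
ee_rot: [-2.098, -2.338, 0.001]
ft_force: [0.7, -0.2, 0.6]
width: 17.1
grip_force: 0.1
```

apply_moves(commands="0.05 0 0 0 0 0; 0.1 0 0 0 0 0; 0.15 0 0 0 0 0; 0.2 0 0 0 0 0; 0.25 0 0 0 0 0")

```text
time_s: 5.05
position: [479.1, -140.8, 70.9]
ee_rot: [-2.098, -2.338, -0.0]
ft_force: [0.4, -1.2, -0.4]
width: 17.1
grip_force: 0.1
```

apply_moves(commands="0.05 0 0 0 0 0; 0.1 0 0 0 0 0; 0.15 0 0 0 0 0; 0.2 0 0 0 0 0; 0.25 0 0 0 0 0")

```text
time_s: 5.55
position: [477.0, -120.9, 70.9]
ee_rot: [2.098, 2.338, 0.0]
ft_force: [-0.9, 0.1, -0.9]
width: 17.0
grip_force: 0.2
```

```bash
python3 -c "
from h import *
to(-127,9,70.7)
import cv2
a=cv2.cvtColor(imaging.get_image('side'),cv2.COLOR_RGB2BGR)[150:330,170:390]
cv2.imwrite('pics/s2.png',cv2.resize(a,None,fx=3.3,fy=3.3,interpolation=cv2.INTER_CUBIC))"
```

```text
t 5.55 stand [-158.8    8.5   70.9] F [-0.9  0.1 -0.9] w 17.0 shift [ 0.397 -0.007  0.003] turn [ 0.     -0.     -0.0002]
```

View pics/s2.png

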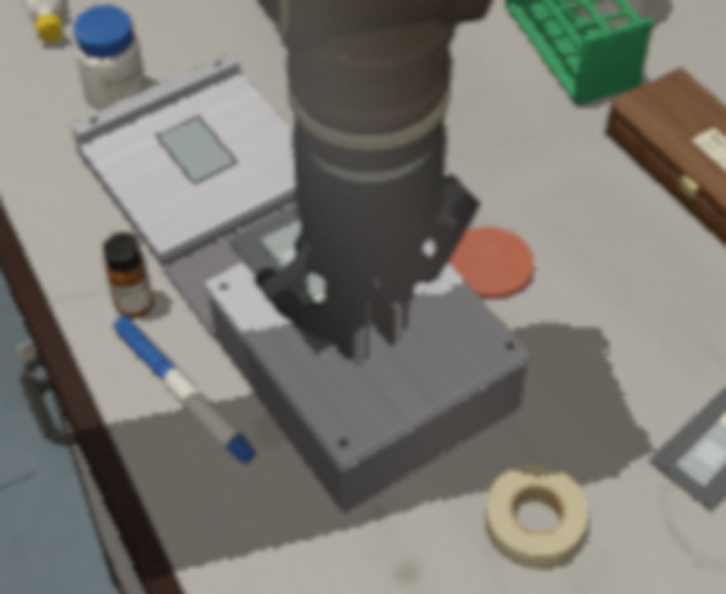

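apply_moves(commands="0.05 0 0 0 0 0; 0.1 0 0 0 0 0; 0.15 0 0 0 0 0; 0.2 0 0 0 0 0; 0.25 0 0 0 0 0")

```text
time_s: 6.1
position: [474.8, -101.1, 70.9]
ee_rot: [2.098, 2.338, 0.0]
ft_force: [-0.5, -0.1, 0.1]
width: 17.1
grip_force: 0.2
```

apply_moves(commands="0.04 0 0 0 0 0; 0.08 0 0 0 0 0; 0.11 0 0 0 0 0; 0.14 0 0 0 0 0; 0.17 0 0 0 0 0")

```text
time_s: 6.6
position: [473.4, -87.7, 70.9]
ee_rot: [2.098, 2.338, 0.0]
ft_force: [-0.2, 0.2, 0.5]
width: 17.2
grip_force: 0.2
```

```bash
python3 -c "
from h import *
to(-91,9,70.7)
import cv2
a=cv2.cvtColor(imaging.get_image('side'),cv2.COLOR_RGB2BGR)[150:330,170:390]
cv2.imwrite('pics/s3.png',cv2.resize(a,None,fx=3.3,fy=3.3,interpolation=cv2.INTER_CUBIC))"
```

```text
t 6.6 stand [-125.3    8.4   70.9] F [-0.2  0.2  0.5] w 17.2 shift [ 0.429 -0.007  0.003] turn [ 0.      0.     -0.0002]
```

View pics/s3.png

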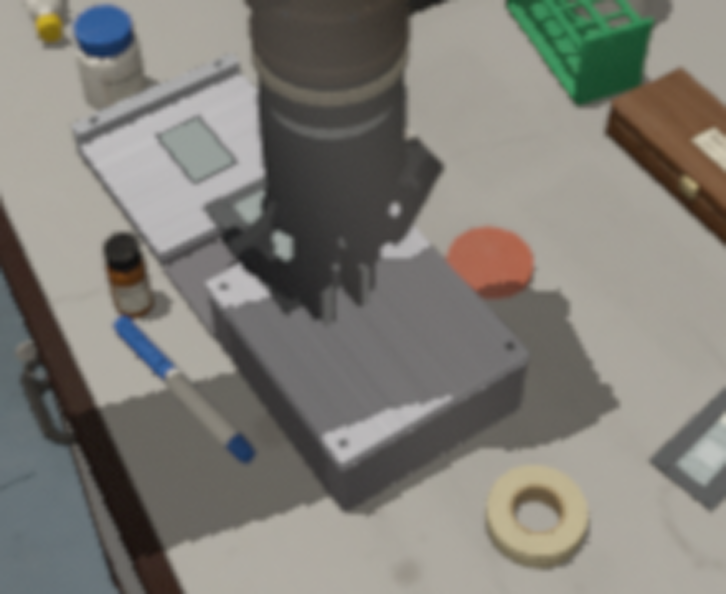

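apply_moves(commands="0.025 0 0 0 0 0; 0.05 0 0 0 0 0; 0.075 0 0 0 0 0; 0.1 0 0 0 0 0; 0.125 0 0 0 0 0")

```text
time_s: 7.15
position: [472.3, -77.8, 70.9]
ee_rot: [-2.098, -2.338, -0.0]
ft_force: [-0.2, -0.1, -0.4]
width: 16.8
grip_force: 0.0
```

apply_moves(commands="0 0 0 0 0 0; 0 0 0 0 0 0; 0 0 0 0 0 0;0 0 0 0 0 0;0 0 0 0 0 0")

```text
time_s: 7.65
position: [472.3, -78.0, 70.9]
ee_rot: [-2.099, -2.338, 0.0]
ft_force: [-0.0, -0.1, 0.9]
width: 17.3
grip_force: 0.0
```

```bash
python3 -c "
from h import *
to(-91,9,70.7)
import cv2
b=[cv2.resize(cv2.cvtColor(imaging.get_image(n),cv2.COLOR_RGB2BGR)[c:c+130,d:d+140],None,fx=2.8,fy=2.8,interpolation=cv2.INTER_CUBIC) for n,c,d in(('side',170,190),('top',170,220))]
cv2.imwrite('pics/s4.png',cv2.hconcat(b))"
```

```text
t 7.65 stand [-115.5    8.5   70.9] F [-0.  -0.1  0.9] w 17.3 shift [ 0.307 -0.007  0.002] turn [-0.     -0.     -0.0002]
```

View pics/s4.png

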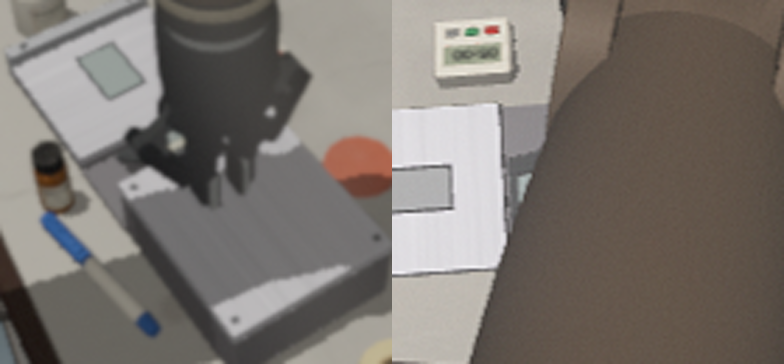

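apply_moves(commands="0.08 0 0 0 0 0; 0.16 0 0 0 0 0; 0.22 0 0 0 0 0; 0.26 0 0 0 0 0; 0.3 0 0 0 0 0")

```text
time_s: 8.25
position: [469.7, -53.6, 70.9]
ee_rot: [2.098, 2.338, -0.0]
ft_force: [0.4, 0.3, -0.6]
width: 17.1
grip_force: 0.0
```

apply_moves(commands="0.05 0 -0.03 0 0 0; 0.1 0 -0.07 0 0 0; 0.15 0 -0.11 0 0 0; 0.2 0 -0.15 0 0 0; 0.25 0 -0.17 0 0 0")

```text
time_s: 8.75
position: [467.8, -33.9, 85.0]
ee_rot: [2.098, 2.338, 0.001]
ft_force: [0.3, -1.3, 0.2]
width: 17.5
grip_force: 0.3
```

```bash
python3 -c "
from h import *
to(-63,9,88)
import cv2
b=[cv2.resize(cv2.cvtColor(imaging.get_image(n),cv2.COLOR_RGB2BGR)[c:c+130,d:d+140],None,fx=2.8,fy=2.8,interpolation=cv2.INTER_CUBIC) for n,c,d in(('side',170,190),('top',170,220))]
cv2.imwrite('pics/s5.png',cv2.hconcat(b))"
```

```text
t 8.75 stand [-71.2   8.2  85. ] F [ 0.3 -1.3  0.2] w 17.5 shift [ 0.103 -0.01  -0.037] turn [ 0.0002  0.     -0.0002]
```

View pics/s5.png

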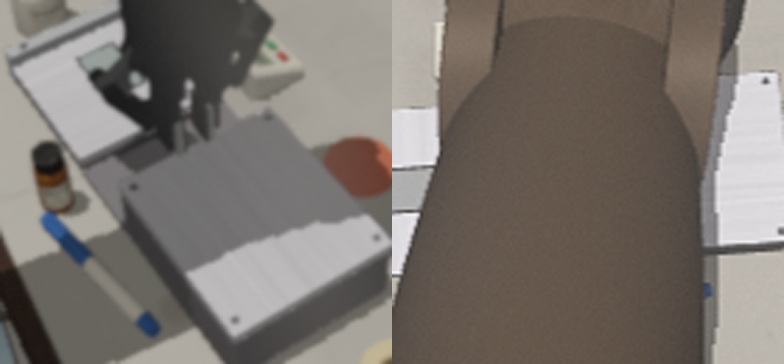

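apply_moves(commands="0.06 0 -0.03 0 0 0; 0.12 0 -0.06 0 0 0; 0.18 0 -0.09 0 0 0; 0.24 0 -0.12 0 0 0; 0.3 0 -0.14 0 0 0")

```text
time_s: 9.35
position: [465.0, -9.8, 96.0]
ee_rot: [2.098, 2.338, 0.0]
ft_force: [0.2, -0.1, 0.6]
width: 16.9
grip_force: 0.1
```

apply_moves(commands="0.06 0 -0.02 0 0 0; 0.12 0 -0.04 0 0 0; 0.18 0 -0.06 0 0 0; 0.24 0 -0.075 0 0 0; 0.3 0 -0.08 0 0 0")

```text
time_s: 9.85
position: [462.4, 13.9, 102.2]
ee_rot: [2.098, 2.338, 0.0]
ft_force: [0.5, 0.1, 0.1]
width: 17.5
grip_force: 0.0
```

apply_moves(commands="0.03 0 0 0 0 0; 0.06 0 0 0 0 0; 0.09 0 0 0 0 0; 0.12 0 0 0 0 0; 0.15 0 0 0 0 0")

```text
time_s: 10.35
position: [461.1, 25.6, 102.0]
ee_rot: [-2.099, -2.338, 0.0]
ft_force: [-0.7, 0.8, -0.1]
width: 17.0
grip_force: 0.0
```

```bash
python3 -c "
from h import *
to(0,9,103)
import cv2
for n in('side','top'):cv2.imwrite(f'pics/{n}6.png',cv2.cvtColor(imaging.get_image(n),cv2.COLOR_RGB2BGR))"
```

```text
t 10.35 stand [-11.4   8.4 102. ] F [-0.7  0.8 -0.1] w 17.0 shift [ 0.142 -0.007 -0.012] turn [-0.     -0.     -0.0003]
```

apply_moves(commands="0.04 0 0 0 0 0; 0.08 0 0 0 0 0; 0.12 0 0 0 0 0; 0.16 0 0 0 0 0; 0.2 0 0 0 0 0")

```text
time_s: 10.95
position: [459.3, 41.7, 102.1]
ee_rot: [2.098, 2.338, 0.0]
ft_force: [0.2, 0.1, -0.1]
width: 17.4
grip_force: 0.0
```

apply_moves(commands="0.04 0 0 0 0 0; 0.08 0 0 0 0 0; 0.12 0 0 0 0 0; 0.12 0 0 0 0 0; 0.12 0 0 0 0 0")

```text
time_s: 11.45
position: [458.3, 51.0, 102.1]
ee_rot: [2.098, 2.338, -0.0]
ft_force: [-0.6, -0.2, -0.0]
width: 17.4
grip_force: 0.0
```

apply_moves(commands="-0.2 0 -0.1 0 0 0; -0.5 0 -0.2 0 0 0; -0.8 0 -0.2 0 0 0; -1 0 -0.2 0 0 0; -1 0 -0.2 0 0 0")

```text
time_s: 11.95
position: [467.2, -30.2, 118.2]
ee_rot: [2.101, 2.335, -0.0]
ft_force: [0.7, 1.3, 0.7]
width: 17.2
grip_force: 0.0
```

```bash
python3 -c "
from h import *
to(-60,9,70)
import cv2
b=[cv2.resize(cv2.cvtColor(imaging.get_image(n),cv2.COLOR_RGB2BGR)[c:c+130,d:d+130],None,fx=3,fy=3,interpolation=cv2.INTER_CUBIC) for n,c,d in(('side',160,185),('top',170,190))]
cv2.imwrite('pics/s7.png',cv2.hconcat(b))"
```

```text
t 11.95 stand [-67.4   8.4 118.2] F [0.7 1.3 0.7] w 17.2 shift [ 0.093 -0.008  0.602] turn [ 0.0001  0.0001 -0.0011]
```

View pics/s7.png

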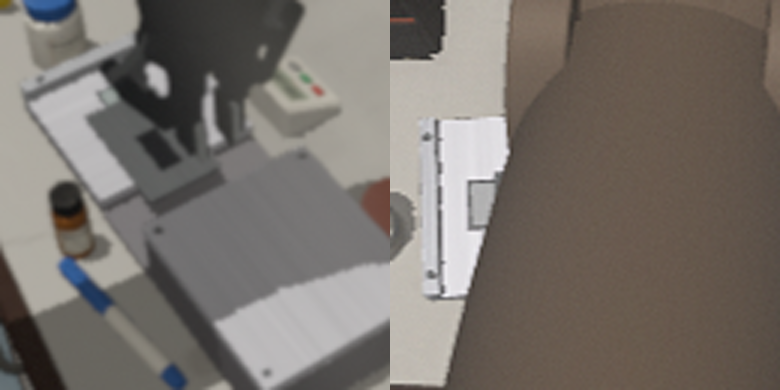

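```bash
python3 -c "
from h import *
for uv,z in(((150,195),25),((154,207),20),((219,167),25),((220,178),20),((88,117),25)):
    print((px2w('side',crop([uv],185,160,3),z)-O)@np.array([e,l]).T)"
```

```text
[[-19.59936971  34.87987879]]
[[-26.94922069  36.30788748]]
[[-24.78085945 -19.53333112]]
[[-30.31917581 -16.69407527]]
[[71.81583586 35.98491217]]
```

apply_moves(commands="0.22 0 0 0 0 0.0005; 0.22 0 0.2 0 0 0; 0.22 0 0.4 0 0 0; 0.22 0 0.6 0 0 0; 0.22 0 0.6 0 0 0")

```text
time_s: 12.55
position: [463.4, -10.2, 68.2]
ee_rot: [-2.095, -2.337, 0.004]
ft_force: [-0.4, 0.4, -0.1]
width: 17.3
grip_force: 0.0
```

```bash
python3 -c "
from h import *
to(-50,8.4,30)"
```

```text
t 12.55 stand [-47.2  10.   68.2] F [-0.4  0.4 -0.1] w 17.3 shift [-0.035  0.022  0.477] turn [-0.0012 -0.0002  0.0002]
```

apply_moves(commands="-0.02 0 0 0 0 0; -0.02 0 0.15 0 0 0; -0.02 0 0.3 0 0 0; -0.02 0 0.4 0 0 0; -0.02 0 0.4 0 0 0")

```text
time_s: 13.05
position: [464.1, -12.7, 36.5]
ee_rot: [-2.097, -2.336, 0.003]
ft_force: [0.5, 1.1, -0.5]
width: 17.2
grip_force: 0.0
```

apply_moves(commands="0 0 0.03 0 0 0; 0 0 0.06 0 0 0; 0 0 0.06 0 0 0; 0 0 0.06 0 0 0")

```text
time_s: 13.45
position: [465.4, -12.7, 33.5]
ee_rot: [2.098, 2.338, 0.0]
ft_force: [0.4, -0.4, -0.3]
width: 17.1
grip_force: 0.0
```

```bash
python3 -c "
from h import *
to(-50,8.4,30)"
```

```text
t 13.45 stand [-49.9   8.3  33.5] F [ 0.4 -0.4 -0.3] w 17.1 shift [-0.001 -0.002  0.043] turn [ 0.0001  0.     -0.0002]
```

apply_moves(commands="0 0 0.042 0 0 0; 0.05 0 0.042 0 0 0; 0.1 0 0.042 0 0 0; 0.15 0 0.042 0 0 0; 0.2 0 0.042 0 0 0")

```text
time_s: 13.95
position: [463.5, 3.6, 30.0]
ee_rot: [2.098, 2.338, 0.0]
ft_force: [-0.0, -0.1, 0.4]
width: 17.1
grip_force: 0.2
```

apply_moves(commands="0.05 0 0 0 0 0; 0.1 0 0 0 0 0; 0.15 0 0 0 0 0; 0.2 0 0 0 0 0; 0.25 0 0 0 0 0")

```text
time_s: 14.45
position: [461.4, 23.4, 30.0]
ee_rot: [2.098, 2.338, 0.0]
ft_force: [-0.0, -1.1, -0.9]
width: 17.0
grip_force: 0.2
```

apply_moves(commands="0.03 0 0 0 0 0; 0.06 0 0 0 0 0; 0.09 0 0 0 0 0; 0.12 0 0 0 0 0; 0.15 0 0 0 0 0")

```text
time_s: 14.95
position: [460.1, 35.1, 29.9]
ee_rot: [2.099, 2.338, -0.0]
ft_force: [0.2, 0.2, 0.1]
width: 16.8
grip_force: 0.2
```

```bash
python3 -c "
from h import *
to(4,8.4,30)"
```

```text
t 14.95 stand [-1.8  8.4 29.9] F [0.2 0.2 0.1] w 16.8 shift [ 0.072 -0.    -0.001] turn [-0.      0.     -0.0002]
```

Now small steps until the fence pushes back.

apply_moves(commands="0.02 0 0 0 0 0; 0.04 0 0 0 0 0; 0.05 0 0 0 0 0")

```text
time_s: 15.25
position: [459.6, 39.1, 29.9]
ee_rot: [-2.098, -2.338, 0.0]
ft_force: [-0.4, -0.2, 0.2]
width: 17.4
grip_force: 0.2
```

apply_moves(commands="0.0125 0 0 0 0 0; 0.0125 0 0 0 0 0")

```text
time_s: 15.45
position: [459.5, 40.1, 29.9]
ee_rot: [-2.098, -2.338, -0.0]
ft_force: [-0.1, -0.1, 0.7]
width: 17.2
grip_force: 0.0
```

apply_moves(commands="0.0125 0 0 0 0 0; 0.0125 0 0 0 0 0")

```text
time_s: 15.65
position: [459.4, 41.1, 29.9]
ee_rot: [-2.098, -2.338, -0.0]
ft_force: [-0.7, -0.0, 1.1]
width: 17.2
grip_force: 0.0
```

apply_moves(commands="0.0125 0 0 0 0 0; 0.0125 0 0 0 0 0")

```text
time_s: 15.85
position: [459.3, 42.0, 29.9]
ee_rot: [-2.098, -2.338, -0.0]
ft_force: [0.6, 0.4, -0.1]
width: 16.9
grip_force: 0.0
```

apply_moves(commands="0.0125 0 0 0 0 0; 0.0125 0 0 0 0 0")

```text
time_s: 16.05
position: [459.3, 42.6, 29.9]
ee_rot: [2.098, 2.337, -0.001]
ft_force: [0.5, -2.8, -0.5]
width: 16.7
grip_force: 1.4
```

apply_moves(commands="0.0125 0 0 0 0 0; 0.0125 0 0 0 0 0")

```text
time_s: 16.25
position: [459.4, 42.9, 30.0]
ee_rot: [2.098, 2.335, -0.003]
ft_force: [0.6, -6.9, -1.1]
width: 17.4
grip_force: 3.3
```

apply_moves(commands="0.0125 0 0 0 0 0; 0.0125 0 0 0 0 0")

```text
time_s: 16.45
position: [459.4, 43.0, 30.0]
ee_rot: [2.097, 2.334, -0.005]
ft_force: [0.7, -9.4, -0.8]
width: 17.0
grip_force: 4.9
```

apply_moves(commands="0.0125 0 0 0 0 0; 0.0125 0 0 0 0 0")

```text
time_s: 16.65
position: [459.3, 43.2, 30.0]
ee_rot: [2.097, 2.332, -0.007]
ft_force: [1.5, -13.3, -1.0]
width: 16.8
grip_force: 6.6
```

apply_moves(commands="-0.06 0 0 0 0 0; -0.2 0 0 0 0 0; -0.3 0 -0.2 0 0 0; -0.3 0 -0.6 0 0 0; -0.3 0 -1 0 0 0")

```text
time_s: 17.15
position: [460.7, 21.7, 110.3]
ee_rot: [-2.098, -2.336, 0.001]
ft_force: [0.9, -0.4, -0.6]
width: 17.0
grip_force: 0.0
```

apply_moves(commands="-0.4 0 -0.5 0 0 0; -0.8 0 -1 0 0 0; -1 0 -1 0 0 0; -1 0 -1 0 0 0")

```text
time_s: 17.55
position: [471.0, -59.3, 191.3]
ee_rot: [2.1, 2.333, 0.003]
ft_force: [0.2, 0.0, -0.8]
width: 17.3
grip_force: 0.0
```

apply_moves(commands="-0.5 0 0 0 0 0; -1 0 0 0 0 0; -1 0 0 0 0 0; -1 0 0 0 0 0")

```text
time_s: 17.95
position: [478.1, -136.9, 188.8]
ee_rot: [-2.098, -2.335, 0.0]
ft_force: [0.4, 0.5, 0.4]
width: 17.1
grip_force: 0.0
```

apply_moves(commands="-0.5 0 0 0 0 0; -1 0 0 0 0 0; -1 0 0 0 0 0; -1 0 0 0 0 0")

```text
time_s: 18.35
position: [487.0, -215.6, 189.2]
ee_rot: [-2.097, -2.337, -0.0]
ft_force: [0.9, 0.6, -0.2]
width: 17.1
grip_force: 0.0
```

```bash
python3 -c "
from h import *
to(-60,9,70)
import cv2
b=[cv2.resize(cv2.cvtColor(imaging.get_image(n),cv2.COLOR_RGB2BGR)[c:c+130,d:d+100],None,fx=4,fy=4,interpolation=cv2.INTER_CUBIC) for n,c,d in(('side',160,185),('top',170,190))]
cv2.imwrite('pics/s8.png',cv2.hconcat(b))"
```

```text
t 18.35 stand [-253.9    8.7  189.2] F [ 0.9  0.6 -0.2] w 17.1 shift [ 2.421 -0.003  1.494] turn [-0.0004 -0.0005 -0.0002]
```

View pics/s8.png

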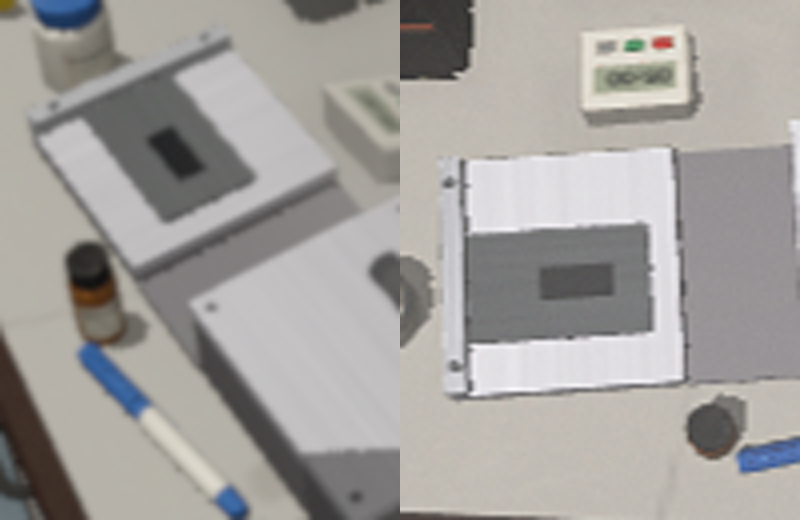

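The carrier lies flat with its dark window up. It sits flush on the fence (crop column 466), is square to the bed's lip and well inside the sides, and the bystanders have not moved.

```bash
python3 -c "
from rig import robot
print(robot.close_job())"
```

```text
the job is handed in; nothing more can be done
None
```

The carrier was flipped over the trough wall and pushed flush and square against the end fence, slide side down and inside the bed's sides. The bystanders in view had not moved, and I handed the job in at about 18.5 s.

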